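Rock the angle gauge on a branch specimen to its set mark and hold it

TASK

Lift the angle gauge straight up out of its slotted stand and set its straight foot down level across the pale debarked patch of the strapped branch. Then rock it on the branch until its swinging pointer settles on the red mark, and keep holding it there, steady and resting on the wood without pressing hard, so that the sampling spot under its edge can be marked: the program finishes while still gripping the gauge. Leave the jar, the bottle and the sawn offcut as they stand.

Things in the scene. Friction and masses are not known exactly. Their poses are not given: they have to be found in the camera images.
- gauge_grip (a point): Middle of the gauge's grip, a ribbed black block on its top, 22 mm thick (x), 36 mm wide (y), made to be gripped across the 36 mm from above. This point is 146 mm above the gauge's underside; the grip reaches 20 mm above it and 24 mm below it, where the round case begins. Axes: y along the foot, z up, x out of the dial face (away from the robot). Gauge mass about 0.35 kg.
- gauge_edge (a point): Centre of the flat underside of the gauge's aluminium straight foot, which is 24 mm (x) by 150 mm (y) by 12 mm high; same axes as the grip. On the foot stands a grey round case, 112 mm across and 20 mm thick, with a white dial on its +x side, its centre 66 mm above the underside.
- pointer_tip (a point): Tip of the black pendulum pointer, 49 mm from the dial's centre, 14 mm in front of the gauge's middle plane. It hangs freely and settles plumb within about a second.
- mark (a point): Middle of the red tab, 8 mm wide, on the dial's black rim ring, 49 mm from the dial's centre: where the pointer's tip has to settle. The ring is set beforehand and stays put.
- pointer (a joint): Swing of the pointer relative to the gauge, rad. 0 when the gauge is upright; it grows as the gauge is turned right-handed about its own x axis (its +y end rising, its top leaning towards -y), one for one with the lean.
- bezel (a joint): Angle of the red mark on the dial, rad, measured as for the pointer: the pointer is on the mark when both values are equal. It lies between 0.20 and 0.40, so the gauge has to lean with its top towards -y, the robot's right.
- branch: Branch, 300 mm long, dark bark, 69 to 75 mm thick, strapped fast by steel bands 95 mm either side of its middle (4 mm above the bark) in a 250 x 110 mm cradle. Origin on its axis at mid-length, 60 mm above the table; x along it, y across, z up. The pale patch is the middle 86 mm of its length, 2 to 3 mm lower than the bark; its crown is 32 mm above the origin, its shoulders swollen beyond that: 7 mm at -y, 3 mm at +y.
- stand: Wooden stand, fixed, 76 x 198 mm and 22 mm high; origin at the centre of its underside, y along its slot. The slot is 28 by 154 mm, its floor 8 mm above the table; the gauge's foot stands in it with 2 mm to spare all round, so it comes free after 14 mm straight up.
- jar_mid (a point): Middle of a clear glass specimen jar with a white lid, 66 mm across and 85 mm tall, standing on the table. Not to be disturbed.
- bottle_mid (a point): Middle (50 mm up) of a small amber reagent bottle, 52 mm across and 105 mm tall, standing on the table. Not to be disturbed.
- offcut_mid (a point): Middle of a sawn branch offcut, a disc 64 mm across and 30 mm high lying on the table. Not to be disturbed.

How it is judged:
On the way, in this order (a step that is already met when the one before it is completed fails the run):
1. the gauge is lifted clear out of its stand, in the fingers (height (world z) of gauge_edge above 0.05 m and contact force between the fingers and gauge above 2 N and contact force between gauge and stand below 0.1 N), for 0.1 s.
2. its foot rests level (within 6 degrees) across the pale patch of the branch (contact force between the fingers and gauge above 2 N and contact force between gauge and branch above 0.3 N and x of gauge_edge in the frame of branch between -0.033 and 0.033 m and y of gauge_edge in the frame of branch between -0.05 and 0.05 m and z of gauge_edge in the frame of branch above 0.02 m and angle between the x axis of gauge_edge and the x axis of branch, either way round below 0.2 rad and angle between gauge_edge's own z axis and vertical below 0.105 rad), for 0.15 s.
3. rocked on the branch, its pointer has settled on the red mark (contact force between the fingers and gauge above 2 N and contact force between gauge and branch above 0.3 N and x of gauge_edge in the frame of branch between -0.033 and 0.033 m and y of gauge_edge in the frame of branch between -0.05 and 0.05 m and z of gauge_edge in the frame of branch above 0.02 m and angle between the x axis of gauge_edge and the x axis of branch, either way round below 0.2 rad and distance between pointer_tip and mark below 0.004 m and velocity of joint pointer between -0.25 and 0.25 rad/s), for 0.4 s.
At the end, for the whole second after the job is handed in: The gauge is still gripped, its foot touches the branch with 0.3 to 20 N, its middle within 33 mm of the patch's middle along the branch and within 50 mm across it, square across it within 0.2 rad, and the pointer has settled with its tip within 4 mm of the middle of the red mark (all of step 3 and contact force between gauge and branch below 20 N and angular speed of gauge below 0.2 rad/s); the arm keeps its last pose, push and grip.
It fails at once if the gauge is pressed on the branch with more than 40 N (contact force between gauge and branch above 40 N).
It fails at once if the jar is moved over 20 mm or tipped (distance of jar_mid from where it was at the start of the episode above 0.02 m or angle between jar_mid's own z axis and vertical above 0.35 rad).
It fails at once if the bottle is moved over 20 mm or tipped (distance of bottle_mid from where it was at the start of the episode above 0.02 m or angle between bottle_mid's own z axis and vertical above 0.35 rad).
It fails at once if the offcut is moved over 20 mm or tipped (distance of offcut_mid from where it was at the start of the episode above 0.02 m or angle between offcut_mid's own z axis and vertical above 0.35 rad).
It also fails if it takes over 54 s, if anything falls off the work surface, if the arm or the gripper's body presses on something with over 40 N, if the wrist force passes 120 N, or if a joint passes its speed limit or range.

ROBOT

A 6-joint arm with a two-finger parallel gripper is mounted at the origin on the work surface. World frame = base frame: x ahead of the robot, y to its left, z up, the work surface at z = 0. Lengths are in m, angles in rad, forces in N, time in s.
With the tool pointing down it reaches from about 0.35 to 0.775 m from the base axis. Payload 5.5 kg.
Tool frame: the origin (TCP) lies between the finger pads; the fingertips stand 19 mm ahead of it and the grasp point (between the pads) is the TCP; z points along the fingers, x is the direction in which the jaws open and shut, and the axes are right-handed (so a half turn about z gives the same grasp; the last joint's range is limited). The gripper opens to 85 mm and grips with 20 to 120 N. Pads are 22 mm wide; open, the fingers measure 114 mm over their backs; the gripper's body (76 mm by 85 mm) begins 54 mm behind the grasp point. The pads swing forward as they close: fully open they stand 13 mm farther back than shut.
Start: joints at [1.106, 0.313, 0.046, 1.304, 0, 1.431], TCP at [0.184, 0.545, 0.25] pointing down, gripper open.
Joint ranges: [-2.76, 2.76], [-0.86, 1.69], [-1.03, 1.26], [-2.2, 2.34], [-1.47, 1.5], [-3.14, 3.14]. Speed limits (rad/s): [2.57, 2.57, 3.14, 3.14, 3.14, 3.14].

INTERFACE

Orientations are given as a unit quaternion [w, x, y, z].
In Python, from workcell import env gives the robot as it stands. The module is installed in compiled form; this text tells all that it offers.
- The arm moves only by the tool carry_out, never from a script. Its argument "steps" is a list of rows, each a list of 7 numbers: the gripper command: -1 is shut, 1 is fully open, values between are in proportion, then the shift along the tool's x, y, z in m, then the turn, a rotation vector about the tool's x, y, z in rad. A call has 1 to 20 rows; each row shifts and turns the commanded pose from where the row before left it, along the tool's axes as they then stand; what a row does not reach is not made up. A row lasts 1/8 s, in which the tool goes at most 62.5 mm and 10.7 degrees, less where a joint would pass 70% of its speed; a pose out of reach is approached as far as the arm can. A call with a gripper value outside its range is refused whole. The fingers move at their own pace and stop on an object; "grip_force" is the grip in N (left out, the last holds). Time passes only in rows, so rows that do not move let the fingers close. It gives the time, the measured TCP pose, the force and the opening at its end, in the units of the state.
- env.get_state(): the state, without advancing time (a new reading comes with each control period).
- env.read_camera(name): name is "scene" or "top" or "wrist"; returns a dict with "color" (420x560x3 uint8, red, green, blue), "K" (3x3 intrinsics, pixels), "dist" ([k1, k2, p1, p2, k3] as OpenCV has them; the pictures are not rectified), "R" (3x3) and "t" (3): a world point X has camera coordinates R X + t. Camera axes: x right, y down, z forward; pixel columns grow to the right and rows downward; lengths in m; the calibration is good to about 2 mm. A picture is of the moment at which its call begins. There is no depth.
- env.hand_in(): hands the job in, once; it reports no verdict.
The state is a dict: "clock": time; "joint_pos": joint angles; "qvel": joint speeds; "tau": joint torques, N m; "tcp_pos": TCP position; "orientation": TCP orientation; "wrist_force": force on the tool from outside, world axes, zero at the start; "ft_torque": the same for the moment, N m; "finger_gap": finger opening in m.
Only numpy, scipy, OpenCV 4.12 (cv2) and the standard library are available. Lean on these libraries where they do the work, as an engineer would, in place of code of your own. Each camera call takes 0.05 s, during which the arm holds its last target. There are 200 camera calls.

## Working session

There is one attempt and no reset: what is moved stays moved. The work goes in short steps, Python scripts to look and compute and a tool call to move; the robot and the scene stay as the last step left them, time stands still between calls to the robot, and variables do not carry over. Pictures are saved under pics/ and viewed, about 8 in all and at most 12, crops included, and the job is handed in when it is done.

Besides the shell and the picture viewer there is one more tool, called after "Emit:" by a JSON object that holds its "name" and its "arguments". carry_out: Moves the arm, as the interface text tells. Its arguments: {"type":"object","properties":{"steps":{"type":"array","items":{"type":"array","items":{"type":"number"}}},"grip_force":{"type":"number"}},"required":["steps"]}

```bash
mkdir -p pics
cat > h.py <<'E'
from workcell import env
import numpy as np, cv2
def shot(n,f,crop=None,s=1):
    c=env.read_camera(n); im=c["color"][:,:,::-1].copy()
    np.savez('pics/'+f+'.npz',**{k:np.array(v) for k,v in c.items()})
    if crop: x0,y0,x1,y1=crop; im=im[y0:y1,x0:x1]
    if s!=1: im=cv2.resize(im,None,fx=s,fy=s,interpolation=cv2.INTER_CUBIC)
    cv2.imwrite('pics/'+f+'.png',im); return c
def proj(c,P):
    r,_=cv2.Rodrigues(np.array(c['R'])); return cv2.projectPoints(np.array(P,float).reshape(-1,1,3),r,np.array(c['t'],float),np.array(c['K'],float),np.array(c['dist'],float))[0].reshape(-1,2)
def onz(c,uv,z):
    uv=np.array(uv,float).reshape(-1,1,2); n=cv2.undistortPoints(uv,np.array(c['K'],float),np.array(c['dist'],float)).reshape(-1,2)
    R=np.array(c['R']);t=np.array(c['t']); o=-R.T@t
    d=np.c_[n,np.ones(len(n))]@R; 
    return o+d*((np.broadcast_to(z,len(d))-o[2])/d[:,2])[:,None]
E
python3 - <<'E'
from h import *
a=shot('top','top0',s=1.4); b=shot('scene','sc0',s=1.4)
for c in(a,b): print(-np.array(c['R']).T@c['t'],np.array(c['R']).round(2).tolist())
print(env.get_state())
E
```

```text
[ 0.50163355 -0.05704636  1.2350424 ] [[-0.02, -1.0, -0.01], [-1.0, 0.02, -0.08], [0.08, 0.01, -1.0]]
[ 1.3007857  -0.41183538  0.91961032] [[0.45, 0.89, -0.01], [0.63, -0.33, -0.7], [-0.63, 0.31, -0.71]]
{'clock': 0.1, 'joint_pos': array([1.10636826e+00, 3.13930905e-01, 4.51325891e-02, 1.30362458e+00,
       8.05098388e-06, 1.43117557e+00]), 'qvel': array([-0.00048507, -0.00064422,  0.00331061, -0.00144329, -0.00130457,
        0.00014444]), 'tau': array([ 2.41759168e-03, -4.81719553e+01,  2.99247891e+01,  1.25590700e-02,
       -1.89744324e-04, -1.76777963e-06]), 'tcp_pos': array([0.183328  , 0.54455348, 0.2495112 ]), 'orientation': array([ 3.74424884e-04,  8.12134628e-01,  5.83469524e-01, -7.21978474e-04]), 'wrist_force': array([0.04360869, 0.1925753 , 0.18924263]), 'ft_torque': array([-0.0444035 ,  0.0115947 ,  0.04995456]), 'finger_gap': 0.08528092385006893}
```

View pics/top0.png

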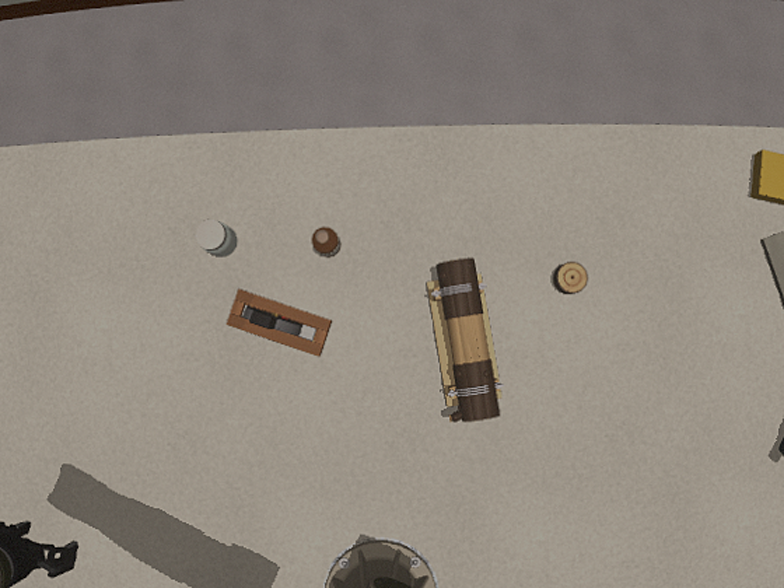

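View pics/sc0.png

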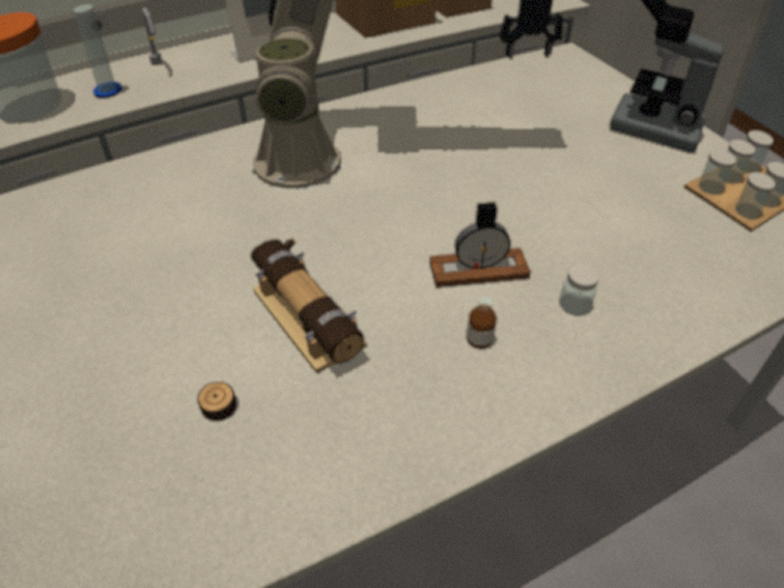

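Top picture: the stand has corners near (237,290), (332,320), (321,356), (227,324). The branch runs from (456,262) to (482,418), with its patch around (468,340). The jar is at (213,237), the bottle at (325,241) and the offcut at (571,277). In the scene view the gauge stands upright in the stand. I'll enlarge the stored top frame next.

Run:
```python
import cv2,numpy as np
im=np.load('pics/top0.npz')['color'][:,:,::-1]
a=cv2.resize(im[195:265,150:250],None,fx=5,fy=5,interpolation=cv2.INTER_CUBIC)
b=cv2.resize(im[180:310,300:360],None,fx=4.5,fy=4.5,interpolation=cv2.INTER_CUBIC)
o=np.zeros((590,780,3),np.uint8); o[:350,:500]=a; o[:585,505:775]=b
cv2.imwrite('pics/z.png',o)
```

```text
(no output)
```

View pics/z.png

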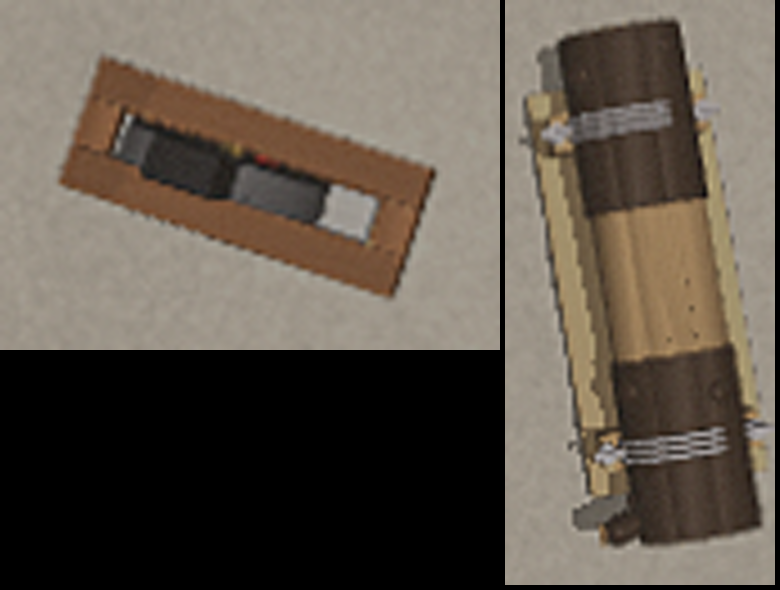

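The crop shows the stand's top corners at (103,58), (434,170), (392,296) and (60,182). The pale patch runs from (590,215)–(705,197) to (612,363)–(735,345), and the gauge's black grip is near (190,160).

Run:
```python
from h import *
c=np.load('pics/top0.npz')
S=np.array([(103,58),(434,170),(392,296),(60,182)])/5+[150,195]
p=onz(c,S,.022); print('stand',p.round(4),p.mean(0))
d=(p[0]+p[3]-p[1]-p[2])[:2]; d/=np.linalg.norm(d); print('stand y dir',d, 'yaw',np.degrees(np.arctan2(-d[0],d[1])))
cc=p.mean(0)[:2]; y=np.r_[d,0]; x=np.r_[d[1],-d[0],0]; o=np.r_[cc,0]
g=[o+y*b+x*a+[0,0,.008+.166] for a,b in((.011,.018),(.011,-.018),(-.011,-.018),(-.011,.018))]
print('pred grip top in crop',((proj(c,g)-[150,195])*5).round(0).tolist())
B=lambda u:(np.array(u,float)-[505,0])/4.5+[300,180]
# patch boundary midpoints at crown, ends
P=onz(c,B([(648,203),(673,357),(590,215),(612,363),(705,197),(735,345)]),[.09,.09,.07,.07,.07,.07]); print('patch',P.round(4))
# bark silhouettes
L=onz(c,B([(560,40),(640,540)]),.06); R=onz(c,B([(680,22),(760,522)]),.06)
print(L.round(4),R.round(4)); 
m=(L+R)/2; e=(m[0]-m[1])[:2]; print('branch dir yaw',np.degrees(np.arctan2(e[1],e[0])),m.mean(0))
for n,u,z in(('jar',(213,237),.085),('bot',(325,238),.105),('off',(571,277),.03)): print(n,onz(c,np.array(u)/1.4,z).round(3))
```

```text
stand [[0.6143 0.2706 0.022 ]
 [0.5483 0.0856 0.022 ]
 [0.4795 0.1098 0.022 ]
 [0.5456 0.2952 0.022 ]] [0.54692049 0.19028834 0.022     ]
stand y dir [0.33591101 0.94189373] yaw -19.627945714691396
pred grip top in crop [[156.0, 132.0], [225.0, 156.0], [210.0, 199.0], [141.0, 175.0]]
patch [[ 0.5505 -0.1692  0.09  ]
 [ 0.4617 -0.1812  0.09  ]
 [ 0.5451 -0.1369  0.07  ]
 [ 0.4583 -0.1475  0.07  ]
 [ 0.5541 -0.2048  0.07  ]
 [ 0.4671 -0.2199  0.07  ]]
[[ 0.65   -0.1226  0.06  ]
 [ 0.3538 -0.1623  0.06  ]] [[ 0.6593 -0.1945  0.06  ]
 [ 0.3624 -0.2333  0.06  ]]
branch dir yaw 7.545357454024544 [ 0.50636913 -0.17814431  0.06      ]
jar [[0.71  0.304 0.085]]
bot [[0.698 0.086 0.105]]
off [[ 0.623 -0.389  0.03 ]]
```

```bash
cat >> h.py <<'E'
from scipy.spatial.transform import Rotation as Ro
def tool():
    s=env.get_state(); q=s['orientation']; return s,np.array(s['tcp_pos']),Ro.from_quat([q[1],q[2],q[3],q[0]])
def target(yawdeg,lean): # tool x along gauge y at yawdeg, lean about gauge x
    a=np.radians(yawdeg); x=np.r_[np.cos(a),np.sin(a),0]; z=np.r_[0,0,-1]
    return Ro.from_matrix(np.c_[x,np.cross(z,x),z])*Ro.from_rotvec([0,lean,0])
def delta(pos,T):
    s,p,R=tool(); print('shift tool',R.inv().apply(np.array(pos)-p).round(4),'turn',(R.inv()*T).as_rotvec().round(4),'f',s['wrist_force'].round(2),'gap',s['finger_gap'],'t',s['clock'])
E
python3 -c "
from h import *
delta([.547,.190,.25],target(70.4,0))"
```

```text
shift tool [-2.200e-01  4.578e-01 -2.000e-04] turn [-0.0002  0.0016  0.0173] f [0.04 0.19 0.19] gap 0.08528092385006893 t 0.1
```

Emit:
{"name": "carry_out", "arguments": {"steps": [[1,-0.022,0.0458,0,0,0,0.0017],[1,-0.022,0.0458,0,0,0,0.0017],[1,-0.022,0.0458,0,0,0,0.0017],[1,-0.022,0.0458,0,0,0,0.0017],[1,-0.022,0.0458,0,0,0,0.0017],[1,-0.022,0.0458,0,0,0,0.0017],[1,-0.022,0.0458,0,0,0,0.0017],[1,-0.022,0.0458,0,0,0,0.0017],[1,-0.022,0.0458,0,0,0,0.0017],[1,-0.022,0.0458,0,0,0,0.0017],[1,0,0,0,0,0,0],[1,0,0,0,0,0,0]]}}

```text
clock: 1.6
tcp_pos: [0.5441, 0.1874, 0.2497]
orientation: [-0.001, 0.817, 0.576, -0.001]
wrist_force: [0.6, -0.7, -0.4]
finger_gap: 0.0852
```

```bash
python3 -c "
from h import *
delta([.547,.190,.25],target(70.4,0))
c=shot('wrist','w1',s=1.4)
s,p,R=tool()
a=np.radians(70.4);y=np.r_[np.cos(a),np.sin(a),0];x=np.r_[y[1],-y[0],0];o=np.r_[.547,.190,.174]
print(proj(c,[o+y*b+x*a for a,b in((.011,.018),(.011,-.018),(-.011,-.018),(-.011,.018))])*1.4)
"
```

```text
shift tool [ 0.0034  0.0019 -0.0003] turn [-0.0016  0.0005 -0.0004] f [ 0.6  -0.69 -0.36] gap 0.08520023653623311 t 1.6
[[433.7424929  339.91635215]
 [363.78783532 339.86847454]
 [363.03164354 298.68577287]
 [434.95261268 298.74580466]]
```

View pics/w1.png

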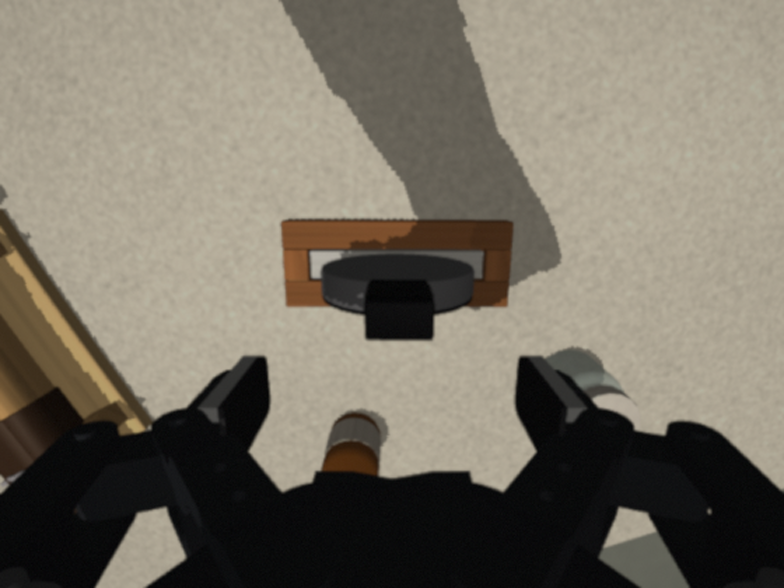

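Wrist view: the grip's front edge lies at columns 366–433, row 339. My prediction was 364–434, row 340, so they agree within about 1 mm. Descending to grip.

Emit:
{"name": "carry_out", "arguments": {"steps": [[1,0.0015,0.001,0.02,0,0,0],[1,0.0015,0.001,0.02,0,0,0],[1,0,0,0.02,0,0,0],[1,0,0,0.02,0,0,0],[1,0,0,0.014,0,0,0],[1,0,0,0,0,0,0],[1,0,0,0,0,0,0],[0,0,0,0,0,0,0],[-0.2,0,0,0,0,0,0],[-1,0,0,0,0,0,0],[-1,0,0,0,0,0,0],[-1,0,0,0,0,0,0],[-1,0,0,0,0,0,0],[-1,0,0,0,0,0,0]], "grip_force": 60}}

```text
clock: 3.4
tcp_pos: [0.548, 0.1899, 0.1568]
orientation: [0.0, 0.817, 0.577, 0.001]
wrist_force: [1.5, 1.9, 4.2]
finger_gap: 0.0351
```

```bash
python3 -c "
from h import *
delta([.547,.190,.156],target(70.4,0));print(tool()[1],env.get_state()['ft_torque'])
"
```

```text
shift tool [-0.0002 -0.001   0.0008] turn [ 0.001  -0.0009  0.0003] f [1.46 1.86 4.21] gap 0.03510161891325575 t 3.4
[0.54799837 0.18986697 0.15679615] [ 0.06359205 -0.1359307  -0.02209455]
```

Emit:
{"name": "carry_out", "arguments": {"steps": [[-1,0,0,-0.008,0,0,0],[-1,0,0,-0.012,0,0,0],[-1,0,0,-0.02,0,0,0],[-1,0,0,-0.025,0,0,0],[-1,0,0,-0.025,0,0,0],[-1,0,0,-0.025,0,0,0],[-1,0,0,-0.025,0,0,0],[-1,0,0,0,0,0,0],[-1,0,0,0,0,0,0]]}}

```text
clock: 4.53
tcp_pos: [0.547, 0.1896, 0.2952]
orientation: [-0.0, 0.817, 0.577, -0.001]
wrist_force: [0.0, 0.1, -4.1]
finger_gap: 0.0352
```

```bash
python3 -c "
from h import *
delta([.506,-.177,.296],target(97.7,0));print(tool()[1],env.get_state()['ft_torque'])
"
```

```text
shift tool [-0.3591  0.0842 -0.0006] turn [-0.0017  0.0005 -0.4762] f [ 0.04  0.09 -4.08] gap 0.03521548176735267 t 4.525
[0.54700713 0.18955318 0.29520316] [-0.0378827   0.02542794  0.03228909]
```

Emit:
{"name": "carry_out", "arguments": {"steps": [[-1,-0.012,0.003,0,0,0,0],[-1,-0.024,0.006,0,0,0,0],[-1,-0.036,0.0084,0,0,0,0],[-1,-0.036,0.0084,0,0,0,0],[-1,-0.036,0.0084,0,0,0,0],[-1,-0.036,0.0084,0,0,0,0],[-1,-0.036,0.0084,0,0,0,0],[-1,-0.036,0.0084,0,0,0,0],[-1,-0.036,0.0084,0,0,0,0],[-1,-0.036,0.0084,0,0,0,0],[-1,-0.024,0.006,0,0,0,0],[-1,-0.011,0.002,0,0,0,0],[-1,0,0,0,0,0,-0.08],[-1,0,0,0,0,0,-0.08],[-1,0,0,0,0,0,-0.08],[-1,0,0,0,0,0,-0.08],[-1,0,0,0,0,0,-0.08],[-1,0,0,0,0,0,-0.076],[-1,0,0,0,0,0,0],[-1,0,0,0,0,0,0]]}}

```text
clock: 7.02
tcp_pos: [0.5063, -0.1764, 0.296]
orientation: [-0.0, 0.658, 0.753, 0.0]
wrist_force: [0.6, -0.1, -4.5]
finger_gap: 0.0355
```

```bash
python3 -c "
from h import *
delta([.506,-.177,.25],target(97.7,0));print(tool()[1],env.get_state()['ft_torque'])
c=shot('scene','sc1',crop=(130,80,330,270),s=3.1)
"
```

```text
shift tool [-0.0006 -0.0004  0.046 ] turn [-0.0004 -0.0005 -0.0011] f [ 0.59 -0.15 -4.53] gap 0.03546764573018011 t 7.025
[ 0.50631071 -0.17642379  0.2960454 ] [ 0.03527016  0.0379605  -0.06998268]
```

View pics/sc1.png

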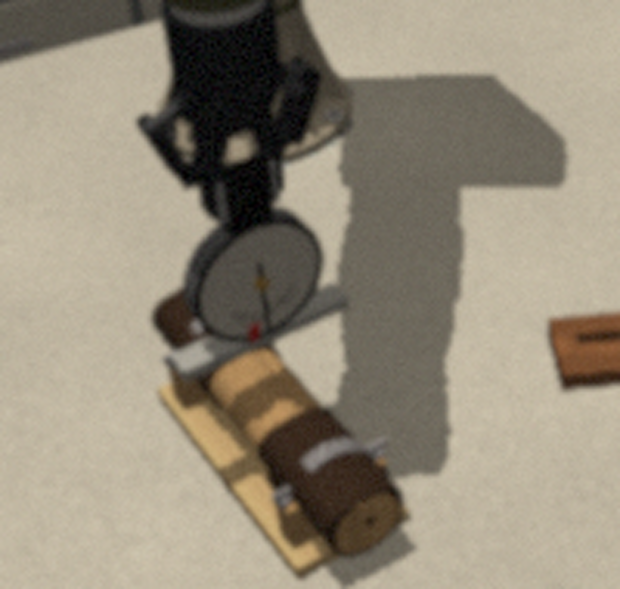

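The gauge hangs upright over the patch. The pointer tip is near (268,330) and the red mark near (256,331). I'll estimate the bezel angle from this, then descend.

```bash
cat >> h.py <<'E'
def dial(c,r=.049,drop=.0828,fx=.014,angs=np.arange(-.1,.55,.05)):
    # pixel positions of points on dial at gauge angle a (towards -y), given present tool pose
    s,p,R=tool(); ctr=[0,fx,drop]
    P=[p+R.apply([-r*np.sin(a),fx,drop+r*np.cos(a)]) for a in angs]
    return angs,proj(c,P),proj(c,[p+R.apply(ctr)])[0]
E
python3 -c "
from h import *
c=np.load('pics/sc1.npz')
im=c['color'].astype(int); m=(im[...,0]>110)&(im[...,1]<60)&(im[...,2]<60)
ys,xs=np.nonzero(m[150:200,180:240]); print('red',xs.mean()+180,ys.mean()+150,len(xs))
print('mark view',np.array([256,331])/3.1+[130,80],'tip',np.array([268,330])/3.1+[130,80],'ctr',np.array([262,284])/3.1+[130,80])
a,q,k=dial(c); print(k); print(np.c_[a,q].round(2))
"
```

```text
red nan nan 0
mark view [212.58064516 186.77419355] tip [216.4516129 186.4516129] ctr [214.51612903 171.61290323]
[215.40144306 170.7393623 ]
[[-1.0000e-01  2.1909e+02  1.8494e+02]
 [-5.0000e-02  2.1823e+02  1.8539e+02]
 [ 0.0000e+00  2.1736e+02  1.8580e+02]
 [ 5.0000e-02  2.1649e+02  1.8618e+02]
 [ 1.0000e-01  2.1561e+02  1.8652e+02]
 [ 1.5000e-01  2.1473e+02  1.8683e+02]
 [ 2.0000e-01  2.1385e+02  1.8709e+02]
 [ 2.5000e-01  2.1297e+02  1.8732e+02]
 [ 3.0000e-01  2.1209e+02  1.8751e+02]
 [ 3.5000e-01  2.1122e+02  1.8765e+02]
 [ 4.0000e-01  2.1036e+02  1.8776e+02]
 [ 4.5000e-01  2.0951e+02  1.8782e+02]
 [ 5.0000e-01  2.0867e+02  1.8784e+02]]<string>:5: RuntimeWarning: Mean of empty slice.
  ret = ret.dtype.type(ret / rcount)
```

Emit:
{"name": "carry_out", "arguments": {"steps": [[-1,0,0,0.015,0,0,0],[-1,0,0,0.015,0,0,0],[-1,0,0,0.009,0,0,0],[-1,0,0,0.003,0,0,0],[-1,0,0,0,0,0,0],[-1,0,0,0,0,0,0]]}}

```text
clock: 7.82
tcp_pos: [0.5068, -0.1769, 0.2548]
orientation: [0.0, 0.658, 0.753, 0.0]
wrist_force: [0.1, 0.0, -3.7]
finger_gap: 0.0355
```

Emit:
{"name": "carry_out", "arguments": {"steps": [[-1,0,0,0.002,0,0,0],[-1,0,0,0.002,0,0,0],[-1,0,0,0.001,0,0,0],[-1,0,0,0.001,0,0,0],[-1,0,0,0,0,0,0]]}}

```text
clock: 8.45
tcp_pos: [0.5065, -0.1767, 0.2482]
orientation: [-0.0, 0.658, 0.753, 0.0]
wrist_force: [-0.8, 0.3, -4.3]
finger_gap: 0.0353
```

```bash
python3 -c "
from h import *
for n in ('sc0','sc1'):
  im=np.load('pics/%s.npz'%n)['color'].astype(float)
  w=im[...,0]-np.maximum(im[...,1],im[...,2])*1.6
  if n=='sc1': w=w[175:200,200:230]; o=(200,175)
  else: w=w[170:200,325:370]; o=(325,170)
  w=np.clip(w-15,0,None); ys,xs=np.nonzero(w>0); print(n,w.sum(),[(x+o[0],y+o[1],int(w[y,x])) for x,y in zip(xs,ys)])
  print((w.sum(0)@np.arange(w.shape[1]))/w.sum()+o[0],(w.sum(1)@np.arange(w.shape[0]))/w.sum()+o[1])
"
```

```text
sc0 108.39999999999998 [(np.int64(340), np.int64(188), 12), (np.int64(339), np.int64(189), 9), (np.int64(340), np.int64(189), 24), (np.int64(341), np.int64(189), 4), (np.int64(339), np.int64(190), 23), (np.int64(340), np.int64(190), 14), (np.int64(338), np.int64(191), 5), (np.int64(339), np.int64(191), 11), (np.int64(340), np.int64(191), 3)]
339.53505535055353 189.6070110701107
sc1 177.59999999999997 [(np.int64(212), np.int64(185), 14), (np.int64(211), np.int64(186), 14), (np.int64(212), np.int64(186), 31), (np.int64(211), np.int64(187), 25), (np.int64(212), np.int64(187), 31), (np.int64(211), np.int64(188), 19), (np.int64(212), np.int64(188), 26), (np.int64(213), np.int64(188), 1), (np.int64(211), np.int64(189), 12)]
211.60135135135135 186.99887387387386
```

Emit:
{"name": "carry_out", "arguments": {"steps": [[-1,0,0,0.001,0,0,0],[-1,0,0,0.001,0,0,0],[-1,0,0,0.001,0,0,0],[-1,0,0,0,0,0,0]]}}

```text
clock: 8.95
tcp_pos: [0.5065, -0.1767, 0.2452]
orientation: [-0.0, 0.658, 0.753, 0.0]
wrist_force: [-0.0, -0.3, -3.5]
finger_gap: 0.0352
```

Emit:
{"name": "carry_out", "arguments": {"steps": [[-1,0,0,0.001,0,0,0],[-1,0,0,0.001,0,0,0],[-1,0,0,0,0,0,0]]}}

```text
clock: 9.32
tcp_pos: [0.5065, -0.1767, 0.2431]
orientation: [-0.0, 0.658, 0.753, 0.0]
wrist_force: [0.3, -0.2, -2.7]
finger_gap: 0.035
```

Emit:
{"name": "carry_out", "arguments": {"steps": [[-1,0,0,0.001,0,0,0],[-1,0,0,0,0,0,0]]}}

```text
clock: 9.57
tcp_pos: [0.5065, -0.1767, 0.2422]
orientation: [-0.0, 0.658, 0.753, 0.0]
wrist_force: [-0.8, 0.1, -4.5]
finger_gap: 0.0353
```

Emit:
{"name": "carry_out", "arguments": {"steps": [[-1,0,0,0.001,0,0,0],[-1,0,0,0,0,0,0]]}}

```text
clock: 9.82
tcp_pos: [0.5065, -0.1767, 0.2412]
orientation: [-0.0, 0.658, 0.753, 0.0]
wrist_force: [-0.7, 0.5, -3.5]
finger_gap: 0.0354
```

Emit:
{"name": "carry_out", "arguments": {"steps": [[-1,0,0,0.001,0,0,0],[-1,0,0,0,0,0,0]]}}

```text
clock: 10.07
tcp_pos: [0.5066, -0.1768, 0.2407]
orientation: [0.0, 0.658, 0.753, 0.0]
wrist_force: [-1.2, 0.5, 0.4]
finger_gap: 0.0351
```

Emit:
{"name": "carry_out", "arguments": {"steps": [[-1,0,0,0.001,0,0,0],[-1,0,0,0,0,0,0]]}}

```text
clock: 10.32
tcp_pos: [0.5067, -0.1768, 0.2407]
orientation: [0.001, 0.658, 0.753, 0.0]
wrist_force: [-1.7, 1.9, 6.4]
finger_gap: 0.0354
```

Contact is made at TCP z 0.2407, level, with about 10 N on the wood. Next I rock about the foot centre in small steps, easing the push as I go.

Emit:
{"name": "carry_out", "arguments": {"steps": [[-1,0,0,-0.0006,0,0,0],[-1,0,0,0,0,0,0],[-1,-0.0037,0,0,0,0.025,0],[-1,-0.0037,0,0,0,0.025,0],[-1,0,0,0,0,0,0]]}}

```text
clock: 10.95
tcp_pos: [0.5078, -0.1844, 0.2405]
orientation: [-0.019, 0.658, 0.752, 0.018]
wrist_force: [-1.9, 2.5, 7.5]
finger_gap: 0.035
```

Emit:
{"name": "carry_out", "arguments": {"steps": [[-1,-0.0037,0,0,0,0.025,0],[-1,-0.0037,0,0,0,0.025,0],[-1,0,0,0,0,0,0]]}}

```text
clock: 11.32
tcp_pos: [0.5088, -0.1918, 0.24]
orientation: [-0.038, 0.658, 0.752, 0.034]
wrist_force: [-1.5, 1.5, 7.9]
finger_gap: 0.0356
```

Emit:
{"name": "carry_out", "arguments": {"steps": [[-1,-0.0037,0,-0.0004,0,0.025,0],[-1,-0.0037,0,-0.0004,0,0.025,0],[-1,0,0,0,0,0,0]]}}

```text
clock: 11.7
tcp_pos: [0.5098, -0.1992, 0.2396]
orientation: [-0.057, 0.657, 0.75, 0.051]
wrist_force: [0.1, 2.3, 6.7]
finger_gap: 0.0353
```

Emit:
{"name": "carry_out", "arguments": {"steps": [[-1,-0.0037,0,-0.0003,0,0.025,0],[-1,-0.0037,0,-0.0003,0,0.025,0],[-1,0,0,0,0,0,0]]}}

```text
clock: 12.08
tcp_pos: [0.5108, -0.2067, 0.2392]
orientation: [-0.076, 0.655, 0.749, 0.067]
wrist_force: [-1.3, 1.7, 8.2]
finger_gap: 0.0357
```

```bash
python3 -c "
from h import *
s,p,R=tool(); print(p,s['wrist_force'],s['ft_torque'],(target(97.7,0).inv()*R).as_rotvec(), p+R.apply([0,0,.1488]))
"
```

```text
[ 0.51082305 -0.20673407  0.23916801] [-1.28028904  1.66016739  8.18542225] [0.86645893 0.31441563 0.01792439] [-0.00136032  0.2026202   0.00132868] [ 0.50702999 -0.1770306   0.0934122 ]
```

Emit:
{"name": "carry_out", "arguments": {"steps": [[-1,-0.003,0,-0.0006,0,0.02,0],[-1,-0.003,0,-0.0006,0,0.02,0],[-1,0,0,0,0,0,0],[-1,0,0,0,0,0,0],[-1,0,0,0,0,0,0],[-1,0,0,0,0,0,0],[-1,0,0,0,0,0,0],[-1,0,0,0,0,0,0],[-1,0,0,0,0,0,0]]}}

```text
clock: 13.2
tcp_pos: [0.5116, -0.2127, 0.2386]
orientation: [-0.09, 0.653, 0.747, 0.08]
wrist_force: [-0.3, 0.9, 5.7]
finger_gap: 0.0353
```

```bash
python3 -c "
from h import *
s,p,R=tool(); print(p,s['wrist_force'],(target(97.7,0).inv()*R).as_rotvec())
c=shot('scene','sc2',crop=(180,145,240,205),s=9.5)
a,q,k=dial(c); print(k); print(np.c_[a,q].round(2)[::2])
"
```

```text
[ 0.51161452 -0.21271863  0.23864625] [-0.34944378  0.88379374  5.74939463] [-0.00099608  0.24153173  0.00063566]
[211.70090199 190.45381289]
[[-1.0000e-01  2.1929e+02  2.0106e+02]
 [ 0.0000e+00  2.1773e+02  2.0221e+02]
 [ 1.0000e-01  2.1611e+02  2.0325e+02]
 [ 2.0000e-01  2.1444e+02  2.0417e+02]
 [ 3.0000e-01  2.1274e+02  2.0496e+02]
 [ 4.0000e-01  2.1103e+02  2.0561e+02]
 [ 5.0000e-01  2.0932e+02  2.0611e+02]]
```

View pics/sc2.png

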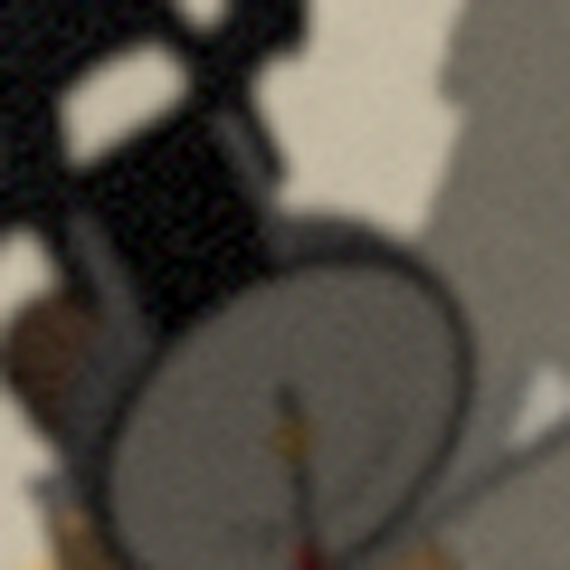

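The pointer is now close to the red mark, at about (307,560), but the crop cuts it off. I'll re-crop the saved frame lower.

```bash
python3 -c "
from h import *
c=np.load('pics/sc2.npz'); im=c['color'][:,:,::-1]
z=np.clip(im[182:214,195:232].astype(float)*1.6,0,255).astype(np.uint8)
cv2.imwrite('pics/sc2b.png',cv2.resize(z,None,fx=18,fy=18,interpolation=cv2.INTER_CUBIC))
w=im[...,2].astype(float)-1.6*im[...,:2].max(2); w=np.clip(w[195:212,203:224]-12,0,None); print(w.sum(),(w.sum(0)@np.arange(203,224))/w.sum(),(w.sum(1)@np.arange(195,212))/w.sum())
"
```

```text
44.39999999999998 212.22072072072072 204.56306306306305
```

View pics/sc2b.png

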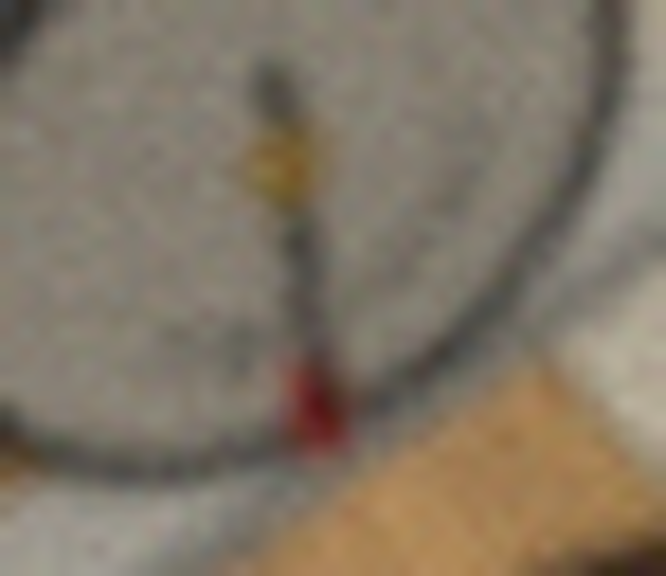

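Enlarged crop: the red tab spans x≈287–347, centred near (317,410), and the pointer tip is near (326,410). The tip is therefore about 0.025 rad short of the tab's middle, so I'll lean 0.02 rad further.

Emit:
{"name": "carry_out", "arguments": {"steps": [[-1,-0.0015,0,-0.0004,0,0.01,0],[-1,-0.0015,0,-0.0004,0,0.01,0],[-1,0,0,0,0,0,0],[-1,0,0,0,0,0,0],[-1,0,0,0,0,0,0],[-1,0,0,0,0,0,0],[-1,0,0,0,0,0,0],[-1,0,0,0,0,0,0],[-1,0,0,0,0,0,0],[-1,0,0,0,0,0,0],[-1,0,0,0,0,0,0],[-1,0,0,0,0,0,0],[-1,0,0,0,0,0,0],[-1,0,0,0,0,0,0]]}}

```text
clock: 15.0
tcp_pos: [0.5115, -0.2152, 0.2385]
orientation: [-0.098, 0.653, 0.747, 0.085]
wrist_force: [1.2, -0.8, -2.9]
finger_gap: 0.0353
```

```bash
python3 -c "
from h import *
fs=[];ims=[]
for i in range(6):
    s,p,R=tool(); fs.append(s['wrist_force']); c=shot('scene','sc3'); ims.append(np.array(c['color'],float))
print(p,np.mean(fs,0),(target(97.7,0).inv()*R).as_rotvec(),p+R.apply([0,0,.1488]),env.get_state()['clock'])
z=np.clip(np.mean(ims,0)[182:214,195:232,::-1]*1.6,0,255).astype(np.uint8)
cv2.imwrite('pics/sc3b.png',cv2.resize(z,None,fx=18,fy=18,interpolation=cv2.INTER_CUBIC))
"
```

```text
[ 0.51152214 -0.21512913  0.23850752] [ 0.07402344 -0.2689733  -3.24714469] [4.42923341e-04 2.60429131e-01 2.37550517e-04] [ 0.50632838 -0.17716743  0.09472513] 15.3
```

View pics/sc3b.png

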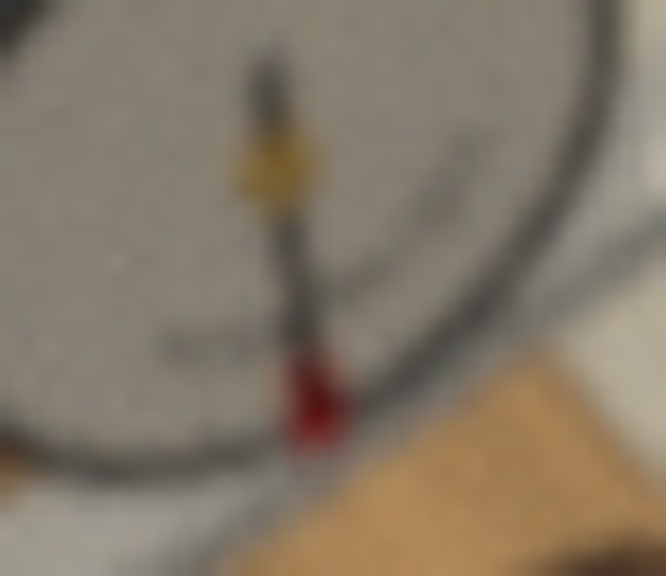

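The pointer line meets the tab's middle: tip x≈315, tab 288–350. But the force shows contact was lost, since the reading is about the gauge's weight. Lowering slightly.

Emit:
{"name": "carry_out", "arguments": {"steps": [[-1,0,0,0.0005,0,0,0],[-1,0,0,0.0005,0,0,0],[-1,0,0,0,0,0,0],[-1,0,0,0,0,0,0],[-1,0,0,0,0,0,0]]}}

```text
clock: 15.92
tcp_pos: [0.5117, -0.215, 0.2384]
orientation: [-0.097, 0.653, 0.747, 0.085]
wrist_force: [-1.5, -0.8, 4.5]
finger_gap: 0.035
```

Contact is now about 8 N. I'll hold to let it settle and re-check.

Emit:
{"name": "carry_out", "arguments": {"steps": [[-1,0,0,0,0,0,0],[-1,0,0,0,0,0,0],[-1,0,0,0,0,0,0],[-1,0,0,0,0,0,0],[-1,0,0,0,0,0,0],[-1,0,0,0,0,0,0],[-1,0,0,0,0,0,0],[-1,0,0,0,0,0,0],[-1,0,0,0,0,0,0],[-1,0,0,0,0,0,0],[-1,0,0,0,0,0,0],[-1,0,0,0,0,0,0]]}}

```text
clock: 17.42
tcp_pos: [0.5117, -0.215, 0.2384]
orientation: [-0.097, 0.653, 0.747, 0.085]
wrist_force: [-0.9, 0.5, 6.5]
finger_gap: 0.0351
```

```bash
python3 -c "
from h import *
fs=[];ims=[]
for i in range(6):
    s,p,R=tool(); fs.append(s['wrist_force']); c=shot('scene','sc4'); ims.append(np.array(c['color'],float))
print(p,np.mean(fs,0),np.std(fs,0),(target(97.7,0).inv()*R).as_rotvec(),p+R.apply([0,0,.1488]),env.get_state()['clock'])
z=np.clip(np.mean(ims,0)[182:214,195:232,::-1]*1.6,0,255).astype(np.uint8)
cv2.imwrite('pics/sc4b.png',cv2.resize(z,None,fx=18,fy=18,interpolation=cv2.INTER_CUBIC))
"
```

```text
[ 0.51174601 -0.21501863  0.23842143] [-1.25962948 -0.12512451  5.98980532] [0.33018206 0.47636888 0.38195618] [-7.71706045e-04  2.59617562e-01  2.27134787e-04] [ 0.50674478 -0.17714869  0.09460803] 17.725
```

View pics/sc4b.png

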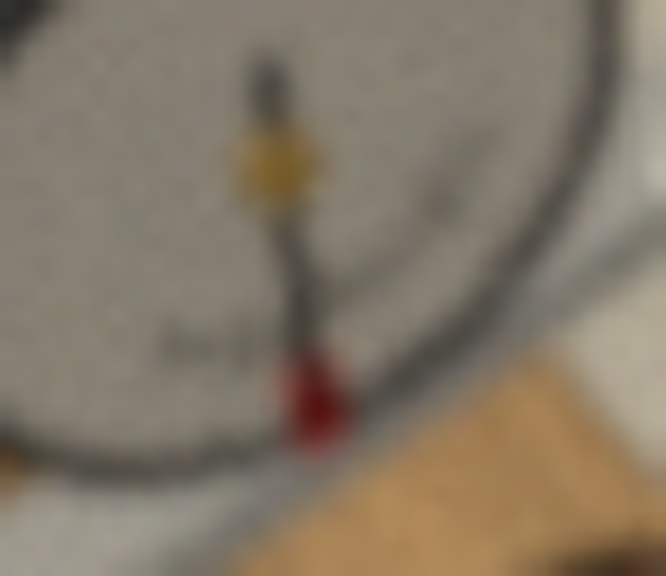

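The pointer tip, near (318,405), sits in the middle of the red tab (about 286–350). Contact is a steady 10 N, so I'm handing in.

```bash
python3 -c "
from h import *
print(env.hand_in()); s=env.get_state(); print(s['clock'],s['wrist_force'],s['finger_gap'])"
```

```text
the job is handed in; nothing more can be done
None
the job is handed in; nothing more can be done
```

I lifted the gauge straight out of its stand, set its foot level across the pale patch, then rocked it to a lean of about 0.26 rad. I handed the job in still gripping it, at about 17.7 s of the 54 s; no verdict was reported.

- **Pointer:** in the last averaged picture, the tip was in the middle of the red tab to within about 1 mm.
- **Contact:** the push on the wood was steady at about 10 N.
- **Position:** the foot's centre was within about 2 mm of where I measured the patch's middle. It was square across the branch to within my measuring error of 1–2 degrees.

**What went off plan:** my first final lean lifted the foot off the wood for about 2 s. I lowered the gauge about 1 mm to regain contact and checked again before handing in. The grip width stayed at 35 mm throughout.

I did not take another picture of the jar, bottle and offcut; the planned arm and gauge path stayed well clear of them. I also couldn't read the state after hand-in, so the final second is unchecked.

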